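# Load a freezing cassette on the sloping labelling stand

## Robot

A 6-joint arm with a two-finger parallel gripper is mounted at the origin on a cart in front of the work surface, level with it; the furniture and walls round the work are solid. World frame = base frame: x ahead of the robot, y to its left, z up, the work surface at z = 0. Lengths are in mm, angles in degrees, forces in N, time in s.
With the tool pointing down it reaches from about 225 to 875 mm from the base axis. Payload 3.4 kg.
Tool frame: the origin (TCP) lies between the finger pads; the fingertips stand bot.tip_extent ahead of it and the grasp point (between the pads) lies 11 mm behind it (bot.tip_extent is the distance from the TCP to the fingertips, in mm); z points along the fingers, y is the line along which they close (so a half turn about z gives the same grasp; the last joint's range is limited). The gripper opens to 85 mm and grips with 20 to 120 N. Pads are 22 mm wide; open, the fingers measure 114 mm over their backs; the gripper's body (76 mm by 85 mm) begins 54 mm behind the grasp point. The pads swing forward as they close: fully open they stand 13 mm farther back than shut.
Start: joints at [62.281, 15.808, 86.224, -0, 77.962, -6.933], TCP at [204.082, 537.599, 239.328] pointing down, gripper open.
Joint ranges: [-165.64, 165.64], [-43.16, 119.46], [12.63, 154.43], [-67.54, 247.53], [6.08, 155.33], [-154.97, 154.97]. Speed limits (degrees/s): [147.25, 147.25, 180, 180, 180, 180].

## Interface

Orientations are given as [roll, pitch, yaw] about the fixed x, y, z axes, in that order (R = Rz(yaw) Ry(pitch) Rx(roll)).
In Python, from plant import status, imaging, bot gives the robot as it stands. The module is installed in compiled form; this text tells all that it offers.
- The arm moves only by the tool play_rows, never from a script. Its argument "steps" is a list of rows, each a list of 7 numbers: the shift along the tool's x, y, z in units of 2 cm (1.0 is 2 cm), then the turn, a rotation vector about the tool's x, y, z in units of pi rad (1.0 is pi rad), then the opening, from 0 (shut) to 1 (fully open). In form: [[dx, dy, dz, wx, wy, wz, hand], ...]. A call has 1 to 8 rows; each row shifts and turns the commanded pose from where the row before left it, along the tool's axes as they then stand; what a row does not reach is not made up. A row lasts 1/10 s, in which the tool goes at most 50 mm and 8.59 degrees, less where a joint would pass 70% of its speed; a pose out of reach is approached as far as the arm can. A call with a number of a shift or a turn outside -1 to 1 is refused whole. A call with a gripper value outside its range is refused whole. The fingers move at their own pace and stop on an object; "grip_force" is the grip in N (left out, the last holds). Time passes only in rows, so rows that do not move let the fingers close. It gives the time, the measured TCP pose, the force, the opening and the grip force at its end, in the units of the state.
- status.state(): the state, without advancing time (a new reading comes with each control period).
- imaging.capture(name): name is "scene" or "top"; returns a dict with "img" (384x512x3 uint8, red, green, blue), "vertical_fov" (degrees; the focal length in pixels is half the picture's height over the tangent of half this angle, whatever the lens; pixels are square), "cx", "cy" (the principal point, pixels), "extrinsics" (4x4, takes a point from camera to world coordinates). Camera axes: x right, y down, z forward; pixel columns grow to the right and rows downward; lengths in mm; the calibration is good to about 2 mm. A picture is of the moment at which its call begins. There is no depth.
- bot.sign_off(): hands the job in; it is judged then, once.
The state is a dict: "clock": time; "qpos": joint angles; "qvel": joint speeds; "effort": joint torques, N m; "tool_pos": TCP position; "eef_rot": TCP orientation; "force": force on the tool from outside, world axes, zero at the start; "torque": the same for the moment, N m; "opening": finger opening in mm; "gripper_force": force on a finger pad.
Only numpy, scipy, OpenCV 4.12 (cv2) and the standard library are available. Lean on these libraries where they do the work, as an engineer would, in place of code of your own. Each camera call takes 0.05 s, during which the arm holds its last target. There are 200 camera calls.

## Task

Draw the freezing cassette with the blue-banded label straight up out of its slot in the rack and load it on the sloping labelling stand: label facing outward, bottom edge fully down on the ledge, back leaning on both white rails, and gripped endwise between the red sprung jaw and the fixed steel stop (the gap is shorter than the cassette, so press its end against the jaw to get its other end down inside the stop). The ledge's height was set by the last user, so lower the cassette gently by feel and do not push the ledge out of its setting; leave the other cassettes and everything else on the bench where they are.

Things in the scene. Friction and masses are not known exactly. Their poses are not given: they have to be found in the camera images.
- rack: Fixed aluminium rack 186 (x) x 196 (y) x 78 mm. Three open-topped slots run along its y axis at x = -58, 0, +58 mm; in each a cassette stands on its long edge on the rack floor, 8 mm above the bench. White guides at the slot ends (y beyond +-72 mm) reach 65 mm up and leave 15 mm for the 12 mm cassette. Origin: centre of its underside; z up.
- cassette_blue: The one to move: flat rigid aluminium case 12 (x) x 160 (y) x 105 mm (z, height), about 0.26 kg; white label with blue band on its -x face, blue tab on the top edge. Origin: centre of its bottom edge; z to its top edge. Stands upright in one of the slots, label to the rack's -x side, top edge 113 mm above the bench, free to be pinched across its 12 mm.
- cassette_green: Same case with a green band and tab; stays in its slot. Same axes.
- cassette_orange: Same case with an orange band and tab; stays in its slot. Same axes.
- cassette_blue_label (a point): Point on the label face (-x) of the blue cassette, at mid length and mid height.
- stand: Fixed sloping labelling stand on a grey base plate 150 (x) x 262 (y) x 10 mm. Two white sloping rails carry a ledge that the last user clamped somewhere between 0 and 36 mm up the slope (seat z): its height is not reported and must be felt or seen; it slips in its clamps if pushed with over 18 N. Origin on the bench, below the middle of the ledge's lowest setting; front is -x, z up.
- seat: The stand's slope; frame leans back 30 degrees about the stand's y axis, origin 50 mm above the bench. z up the slope, y along the ledge, -x outward (label side). A loaded cassette has the same axes and its origin at x = 0, y = 0, z = ledge height (0 to 36 mm). The ledge's front lips: y = +-50 mm, 30 mm wide, inner face x = -12 mm, 9 mm high: 6 mm of play.
- jaw (a joint): Travel of the red sprung jaw, m: 0 = free, grows as it is pushed toward -y of the seat, up to a hard end at 0.016. Spring: about 4.4 N at 0, 6.4 N at 0.010, 7.6 N at 0.016. Reads 0.010 with a cassette gripped against the fixed stop; more than that lets the cassette's other end pass the stop.
- jaw_face (a point): Centre of the red jaw's inner face, 26 mm wide, from seat z = 0 to 86 mm (it does not move with the ledge); at seat y = -70 mm when free; moves with the jaw. Its spring barrel behind reaches seat y = -145 mm (plunger to -160 mm when pressed) and z = 68 mm.
- temp_logger: White data logger 86x52x22 mm lying on the bench; bystander. Origin: centre of its underside.
- tape_red: Roll of red tape 92 mm across, 20 mm high, lying flat; bystander.
- marker_black: Black-capped marker 136 mm long, lying; bystander.
- stapler: Blue stapler 135x34x44 mm, bystander.
- scanner: Teal hand scanner 188x115x49 mm lying on its side, bystander.
- mouse: Black mouse 126x54x40 mm; bystander.
- rails_mid (a point): Midway between the two white rails, level with their front faces (seat x = +6 mm). Rails are 14 mm wide, at seat y = +-50 mm, and reach seat z = 99 mm; it is open between them. The fixed steel end stop sits on the ledge: inner face seat y = +80 mm, top 16 mm above the ledge. From it to the free jaw is 150 mm, against a 160 mm cassette.

How it is judged (in metres and radians):
On the way, in this order (a step that is already met when the one before it is completed fails the run):
1. the blue cassette has been drawn up clear of its slot, still upright (z of cassette_blue in the frame of rack above 0.066 m and angle between cassette_blue's own z axis and vertical below 0.3 rad), for 0.1 s.
2. its end has pressed the red jaw back far enough to pass the fixed stop (value of joint jaw above 0.0095 m and contact force between cassette_blue and jaw above 1 N), for 0.1 s.
At the end, for the whole second after the job is handed in: The blue cassette rests released and still on the stand, label outward: bottom edge on the ledge (within 3 mm, level to 0.03 rad), leaning on the rails (within 0.1 rad of the slope), its end within 3 mm of the fixed stop, the red jaw pressed back 7.5 to 13 mm by its other end (z of ledge_c0 in the frame of cassette_blue above -0.0065 m and z of cassette_blue in the frame of seat above -0.003 m and y of cassette_blue in the frame of seat between -0.003 and 0.003 m and x of cassette_blue in the frame of seat between -0.0075 and 0.002 m and x of cassette_blue_label in the frame of seat below -0.003 m and angle between the z axis of cassette_blue and the z axis of seat, either way round below 0.1 rad and angle between the y axis of cassette_blue and the y axis of seat, either way round below 0.03 rad and value of joint jaw between 0.0075 and 0.013 m and contact force between cassette_blue and jaw above 1 N and linear speed of cassette_blue below 0.01 m/s); the robot touches nothing.
It fails at once if the ledge is pushed out of its setting (over 3 mm) (distance of ledge_c0 from where it was at the start of the episode above 0.003 m).
It fails at once if another cassette is moved over 15 mm (distance of any of cassette_green, cassette_orange from where it was at the start of the episode above 0.015 m).
It fails at once if a bystander is moved over 20 mm (distance of any of temp_logger, tape_red, marker_black, stapler, scanner, mouse from where it was at the start of the episode above 0.02 m).
It also fails if it takes over 48 s, if anything falls off the work surface, if the arm or the gripper's body presses on something with over 40 N, if the wrist force passes 120 N, or if a joint passes its speed limit or range.

## Working session

There is one attempt and no reset: what is moved stays moved. The work goes in short steps, Python scripts to look and compute and a tool call to move; the robot and the scene stay as the last step left them, time stands still between calls to the robot, and variables do not carry over. Pictures are saved under pics/ and viewed, at most 10 in all, crops included, and the job is handed in when it is done.

Besides the shell and the picture viewer there is one more tool, called as name(argument=value, ...) on one line, values as JSON. play_rows: Moves the arm, as the interface text tells. Shifts and turns lie within -1 to 1; 1 stands for 2 cm of shift or pi rad of turn. Its arguments: {"type":"object","properties":{"steps":{"type":"array","items":{"type":"array","items":{"type":"number"}}},"grip_force":{"type":"number"}},"required":["steps"]}

```bash
mkdir -p pics; python3 - <<'E'
from plant import status, imaging, bot
import cv2,numpy as np
print(status.state(), bot.tip_extent)
for n in("scene","top"):
    d=imaging.capture(n); cv2.imwrite(f"pics/{n}0.png",cv2.resize(d["img"][:,:,::-1],(800,600),interpolation=cv2.INTER_CUBIC))
    np.savez(f"{n}0.npz",**d); print(n,d["vertical_fov"],d["cx"],d["cy"],d["extrinsics"].round(4).tolist())
E
```

```text
{'clock': 0.0, 'qpos': array([ 6.22806221e+01,  1.58474458e+01,  8.62959174e+01, -3.75830406e-04,
        7.79633716e+01, -6.93282983e+00]), 'qvel': array([-0.03977327,  0.07123127, -0.00110474,  0.00853444,  0.00180957,
       -0.0419739 ]), 'effort': array([ 1.22555637e-03, -4.16771936e+01, -2.45802462e+01, -3.13109513e-04,
        1.10711652e-02,  1.39695871e-06]), 'tool_pos': array([203.82023305, 537.09852376, 238.43662154]), 'eef_rot': array([-1.79894001e+02, -1.25187551e-02,  1.59213519e+02]), 'force': array([ 0.4652155 , -1.27346668, -0.26963134]), 'torque': array([-0.02113631,  0.0228399 ,  0.09762209]), 'gripper_force': 0.0, 'opening': 85.56110145525065} 8.0
scene 43.419459025407676 255.07724097912725 193.98741933839716 [[0.5074, -0.6015, 0.6171, -509.6694], [-0.8615, -0.3392, 0.3778, -785.7263], [-0.0179, -0.7233, -0.6903, 1300.5887], [0.0, 0.0, 0.0, 1.0]]
top 51.55994959824234 258.33488592043267 185.4256217617904 [[0.0131, -0.9902, 0.1389, 439.0621], [-0.9999, -0.0134, -0.0006, -128.8321], [0.0024, -0.1389, -0.9903, 1218.2004], [0.0, 0.0, 0.0, 1.0]]
```

View pics/scene0.png

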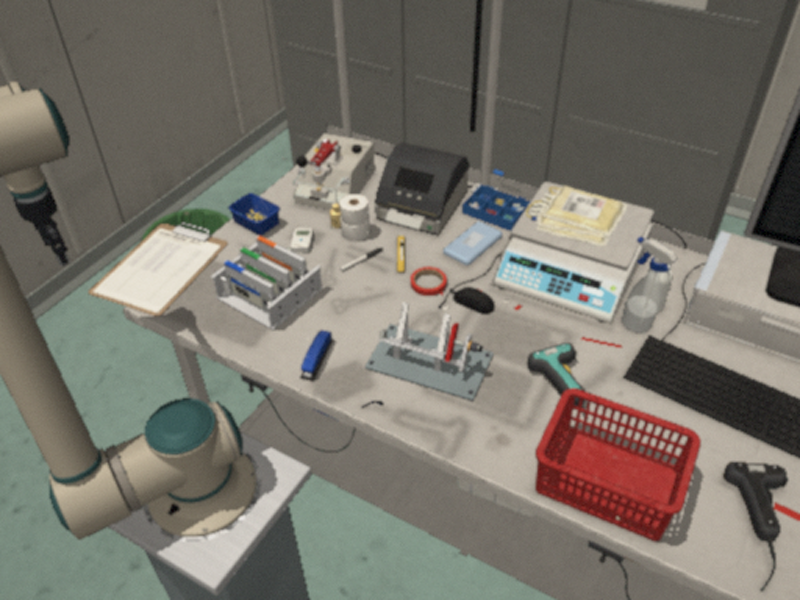

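View pics/top0.png

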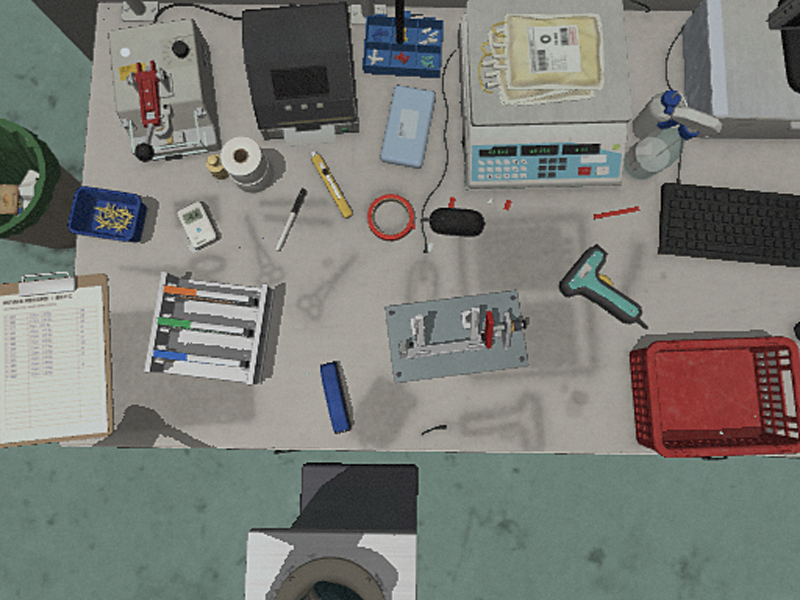

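The scene view shows the rack left at (268,278) and the stand at (430,345). In the top view, the rack is at (208,328) with the blue tab at (170,355), and the stand's base plate at (457,335) with the red jaw at (490,328), on its -y side. I'll enlarge both.

```bash
python3 - <<'E'
import cv2,numpy as np
t=np.load("top0.npz")["img"][:,:,::-1]; s=np.load("scene0.npz")["img"][:,:,::-1]
def crop(im,x,y,w,h,k,name):
    c=cv2.resize(im[y:y+h,x:x+w],None,fx=k,fy=k,interpolation=cv2.INTER_CUBIC)
    for i in range(0,w,10):
        cv2.putText(c,str(x+i),(i*k,8),0,.3,(0,0,255),1); cv2.line(c,(i*k,10),(i*k,14),(0,0,255),1)
    for i in range(0,h,10):
        cv2.putText(c,str(y+i),(0,i*k+4),0,.3,(0,0,255),1)
    return c
a=crop(t,88,170,90,80,7,"");cv2.imwrite("pics/c1.png",a)
a=crop(t,243,180,100,70,8,"");cv2.imwrite("pics/c2.png",a)
a=crop(s,230,185,90,74,8,"");cv2.imwrite("pics/c3.png",a)
E
```

```text
(no output)
```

View pics/c1.png

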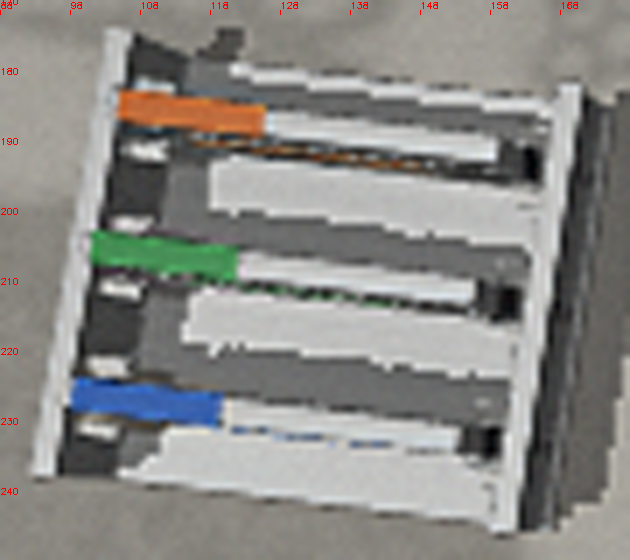

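View pics/c2.png

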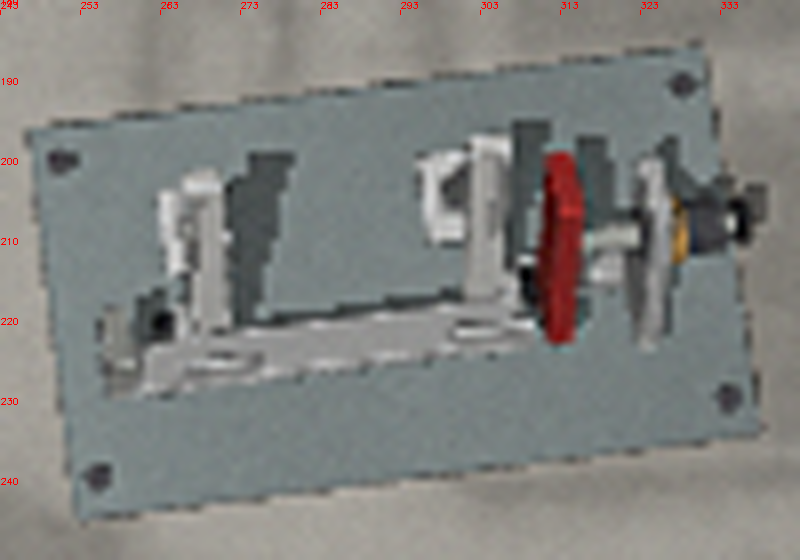

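View pics/c3.png

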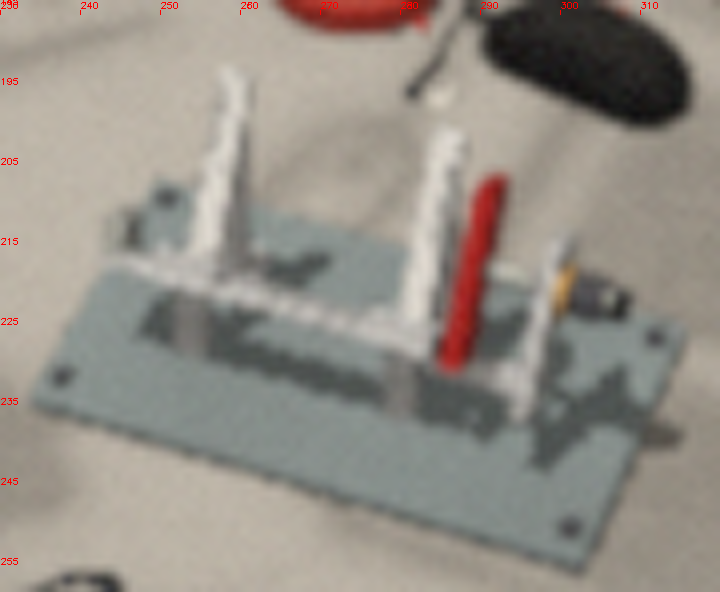

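The rack and its cassette tops are clear. The blue cassette's top edge runs from (98,226) to (153,232) in native top pixels. The stand's plate corners, rails and red jaw show in both views, so I'll fit the poses.

```bash
cat > h.py <<'E'
import numpy as np
from scipy.spatial.transform import Rotation as R
from scipy.optimize import least_squares
C={n:np.load(f"{n}0.npz") for n in("top","scene")}
def proj(P,n):
    d=C[n];E=d["extrinsics"];p=(np.atleast_2d(P)-E[:3,3])@E[:3,:3]
    f=192/np.tan(np.radians(d["vertical_fov"])/2)
    return np.c_[d["cx"]+f*p[:,0]/p[:,2],d["cy"]+f*p[:,1]/p[:,2]]
def T(x,y,yaw): # planar pose of points
    r=R.from_euler('z',yaw,degrees=True); return lambda P:r.apply(P)+[x,y,0]
SR=R.from_euler('y',30,degrees=True)
seat=lambda P:SR.apply(np.atleast_2d(P))+[0,0,50]
E
python3 - <<'E'
from h import *
px=lambda L,ox,oy,k:(np.array(L,float)+.5)/k-.5+[ox,oy]
# rack
ct=px([(72,393),(457,438),(92,247),(475,292),(118,106),(497,149)],88,170,7)
M=[(x,y,113) for x in(-58,0,58) for y in(80,-80)]
cor=px([(118,28),(33,476),(580,84),(508,530)],88,170,7); MC=[(93,98,78),(-93,98,78),(93,-98,78),(-93,-98,78)]
f=lambda p:np.r_[(proj(T(*p)(M),"top")-ct).ravel(),(proj(T(*p)(MC),"top")-cor).ravel()*.5]
s=least_squares(f,[350,300,-7]);print("rack",s.x,s.fun.round(2))
g=lambda p:(proj(T(*p)([(0,80,113),(0,-80,113)]),"top")-ct[:2]).ravel()
b=least_squares(g,s.x);print("blue",b.x,b.fun.round(2))
# stand
pt=px([(28,132),(703,42),(760,432),(80,520)],243,180,8)
ps=px([(155,180),(688,330),(582,573),(35,405)],230,185,8)
rt=px([(203,172),(490,137)],243,180,8); rs=px([(235,68),(452,130)],230,185,8)
PL=lambda c:np.array([(75,131,10),(75,-131,10),(-75,-131,10),(-75,131,10)])+[c[0],c[1],0]
RT=seat([(8,50,99),(8,-50,99)])
for w in((1,1),(1,0),(0,1)):
  def f(p):
    t=T(*p[:3]);q=lambda n,P,m:(proj(t(P),n)-m).ravel()
    return np.r_[w[0]*np.r_[q("top",PL(p[3:]),pt),q("top",RT,rt)],w[1]*np.r_[q("scene",PL(p[3:]),ps),q("scene",RT,rs)]]
  s=least_squares(f,[350,-50,8,0,0]);print("stand",w,s.x.round(2),s.fun.round(1))
  if w==(1,1):S=s.x
t=T(*S[:3])
P=np.array([(-6,-70,0),(-6,-70,86),(-6,80,0)])
for h in(0,12,24,36):
  L=seat([(-12,80,h),(-12,-70,h),(-12,50,h+9),(6,80,h+16),(-6,80,h+16)])
  for n,o in(("top",(243,180)),("scene",(230,185))): print(h,n,((proj(t(L),n)-o+.5)*8-.5).round(0).tolist())
print("jaw",[((proj(t(seat([(0,-70,0),(0,-70,86)])),n)-o+.5)*8-.5).round(0).tolist() for n,o in(("top",(243,180)),("scene",(230,185)))])
E
```

```text
rack [525.40799285 231.65887893  -5.87006682] [-1.59 -0.11  0.68  0.18 -0.87 -0.03  1.27  0.18 -1.06 -0.36  1.25  0.04
 -0.26 -0.03  0.28  0.03  0.14 -0.17  0.5   0.2 ]
blue [467.85446728 236.34414697  -5.94434833] [-1.13 -0.2   1.12  0.17]
stand (1, 1) [ 498.55 -213.62    8.14   17.69  -22.76] [ 0.3  0.1  0.6  0.5  1.1  0.5 -0.   0.8 -0.1  0.4  0.1  0.2  0.  -0.8
  0.  -0.9  0.2 -1.2 -1.3 -1.2  0.4 -0.2  0.  -0.7]
stand (1, 0) [ 499.36 -213.69    8.17   18.48  -21.32] [-0.2 -0.4  0.1 -0.   0.6  0.  -0.5  0.3 -0.1  0.1  0.1 -0.1 -0.  -0.
 -0.  -0.   0.  -0.  -0.  -0.   0.  -0.   0.  -0. ]
stand (0, 1) [ 496.25 -214.11    8.12   15.82  -25.09] [ 0.   0.   0.   0.   0.   0.   0.   0.   0.   0.   0.   0.   0.2  0.1
  0.4  0.1  0.5 -0.1 -1.1 -0.2  0.2  0.3 -0.2 -0.2]
0 top [[139.0, 388.0], [547.0, 335.0], [220.0, 364.0], [131.0, 323.0], [135.0, 351.0]]
0 scene [[121.0, 270.0], [439.0, 362.0], [187.0, 269.0], [141.0, 227.0], [132.0, 233.0]]
12 top [[137.0, 371.0], [549.0, 317.0], [219.0, 346.0], [129.0, 305.0], [133.0, 333.0]]
12 scene [[125.0, 245.0], [444.0, 336.0], [192.0, 243.0], [146.0, 201.0], [136.0, 208.0]]
24 top [[135.0, 353.0], [550.0, 299.0], [217.0, 328.0], [127.0, 286.0], [131.0, 314.0]]
24 scene [[130.0, 219.0], [450.0, 310.0], [196.0, 218.0], [151.0, 176.0], [141.0, 182.0]]
36 top [[133.0, 335.0], [552.0, 280.0], [216.0, 310.0], [125.0, 268.0], [128.0, 296.0]]
36 scene [[135.0, 194.0], [455.0, 284.0], [201.0, 192.0], [155.0, 151.0], [146.0, 157.0]]
jaw [[[541.0, 308.0], [551.0, 171.0]], [[447.0, 354.0], [485.0, 169.0]]]
```

```bash
cat >> h.py <<'E'
import json,os
def plan(pos,rot,n,hand,start=None):
    """print rows from the commanded pose to (pos, Rotation), store the new commanded pose"""
    if start is None: start=json.load(open("cmd.json"))
    p=np.array(start[0],float);r=R.from_quat(start[1])
    pos=np.array(pos,float);rows=[]
    for k in range(n):
        tp=p+(pos-p)/(n-k); w=(r.inv()*rot).as_rotvec()/(n-k)
        row=np.r_[r.inv().apply(tp-p)/20,w/np.pi].round(3)
        p=p+r.apply(row[:3]*20); r=r*R.from_rotvec(row[3:]*np.pi)
        rows.append([float(v) for v in row+0.]+[hand])
    for i in range(0,n,8): print(json.dumps(rows[i:i+8]))
    print("max",np.abs(rows).max(0).round(3))
    json.dump([p.tolist(),r.as_quat().tolist()],open("cmd.json","w"))
down=lambda yaw:R.from_euler('xyz',[180,0,yaw],degrees=True)
E
python3 - <<'E'
from h import *
s=[[204.082,537.599,239.328],down(159.213).as_quat()]
plan([467.8,237,145],down(84.1),24,.45,s)
E
```

```text
[[-0.736, -0.39, 0.197, 0.0, 0.0, 0.017, 0.45], [-0.756, -0.351, 0.196, 0.0, 0.0, 0.017, 0.45], [-0.773, -0.31, 0.197, 0.0, 0.0, 0.017, 0.45], [-0.789, -0.268, 0.196, 0.0, 0.0, 0.017, 0.45], [-0.802, -0.226, 0.197, 0.0, 0.0, 0.017, 0.45], [-0.813, -0.182, 0.196, 0.0, 0.0, 0.017, 0.45], [-0.821, -0.139, 0.197, 0.0, 0.0, 0.018, 0.45], [-0.828, -0.092, 0.196, 0.0, 0.0, 0.017, 0.45]]
[[-0.832, -0.048, 0.197, 0.0, 0.0, 0.018, 0.45], [-0.833, -0.001, 0.196, 0.0, 0.0, 0.017, 0.45], [-0.832, 0.044, 0.197, 0.0, 0.0, 0.018, 0.45], [-0.828, 0.091, 0.196, 0.0, 0.0, 0.017, 0.45], [-0.822, 0.135, 0.197, 0.0, 0.0, 0.018, 0.45], [-0.813, 0.181, 0.196, 0.0, 0.0, 0.017, 0.45], [-0.802, 0.224, 0.197, 0.0, 0.0, 0.018, 0.45], [-0.789, 0.269, 0.196, 0.0, 0.0, 0.017, 0.45]]
[[-0.773, 0.311, 0.197, 0.0, 0.0, 0.018, 0.45], [-0.754, 0.354, 0.196, 0.0, 0.0, 0.017, 0.45], [-0.734, 0.394, 0.197, 0.0, 0.0, 0.018, 0.45], [-0.711, 0.434, 0.196, 0.0, 0.0, 0.017, 0.45], [-0.687, 0.472, 0.197, 0.0, 0.0, 0.018, 0.45], [-0.659, 0.51, 0.196, 0.0, 0.0, 0.017, 0.45], [-0.63, 0.544, 0.197, 0.0, 0.0, 0.018, 0.45], [-0.599, 0.58, 0.196, 0.0, 0.0, 0.017, 0.45]]
max [0.833 0.58  0.197 0.    0.    0.018 0.45 ]
```

play_rows(steps=[[-0.736, -0.39, 0.197, 0, 0, 0.017, 0.45], [-0.756, -0.351, 0.196, 0, 0, 0.017, 0.45], [-0.773, -0.31, 0.197, 0, 0, 0.017, 0.45], [-0.789, -0.268, 0.196, 0, 0, 0.017, 0.45], [-0.802, -0.226, 0.197, 0, 0, 0.017, 0.45], [-0.813, -0.182, 0.196, 0, 0, 0.017, 0.45], [-0.821, -0.139, 0.197, 0, 0, 0.018, 0.45], [-0.828, -0.092, 0.196, 0, 0, 0.017, 0.45]], grip_force=100)

```text
clock: 0.9
tool_pos: [293.1, 435.7, 207.6]
eef_rot: [-180.0, 0.0, 134.2]
force: [-0.4, 0.2, -0.8]
opening: 38.5
gripper_force: 0.0
```

play_rows(steps=[[-0.832, -0.048, 0.197, 0, 0, 0.018, 0.45], [-0.833, -0.001, 0.196, 0, 0, 0.017, 0.45], [-0.832, 0.044, 0.197, 0, 0, 0.018, 0.45], [-0.828, 0.091, 0.196, 0, 0, 0.017, 0.45], [-0.822, 0.135, 0.197, 0, 0, 0.018, 0.45], [-0.813, 0.181, 0.196, 0, 0, 0.017, 0.45], [-0.802, 0.224, 0.197, 0, 0, 0.018, 0.45], [-0.789, 0.269, 0.196, 0, 0, 0.017, 0.45]])

```text
clock: 1.7
tool_pos: [380.7, 335.4, 176.1]
eef_rot: [180.0, 0.0, 109.0]
force: [-0.1, 0.2, -0.5]
opening: 38.5
gripper_force: 0.0
```

play_rows(steps=[[-0.773, 0.311, 0.197, 0, 0, 0.018, 0.45], [-0.754, 0.354, 0.196, 0, 0, 0.017, 0.45], [-0.734, 0.394, 0.197, 0, 0, 0.018, 0.45], [-0.711, 0.434, 0.196, 0, 0, 0.017, 0.45], [-0.687, 0.472, 0.197, 0, 0, 0.018, 0.45], [-0.659, 0.51, 0.196, 0, 0, 0.017, 0.45], [-0.63, 0.544, 0.197, 0, 0, 0.018, 0.45], [-0.599, 0.58, 0.196, 0, 0, 0.017, 0.45]])

```text
clock: 2.5
tool_pos: [468.3, 235.1, 144.7]
eef_rot: [180.0, 0.0, 83.8]
force: [0.7, 0.7, -0.1]
opening: 38.3
gripper_force: 0.0
```

```bash
python3 - <<'E'
from plant import status, imaging
import cv2
s=status.state();print(s["clock"],s["tool_pos"],s["eef_rot"],s["force"],s["opening"],s["qpos"])
t=imaging.capture("top")["img"][150:262,80:190,::-1]; c=imaging.capture("scene")["img"][120:232,110:220,::-1]
f=lambda i:cv2.resize(i,None,fx=3.6,fy=3.6,interpolation=cv2.INTER_CUBIC)
cv2.imwrite("pics/pre.png",cv2.hconcat([f(t),f(c)]))
E
```

```text
2.5 [468.27694081 235.08439289 144.73636699] [1.79998717e+02 5.93410721e-03 8.38327281e+01] [ 0.66068095  0.71767962 -0.09550552] 38.274407313289174 [ 1.90504638e+01  1.56164238e+01  1.00895138e+02 -6.61028323e-03
  6.34898059e+01  2.52206863e+01]
```

View pics/pre.png

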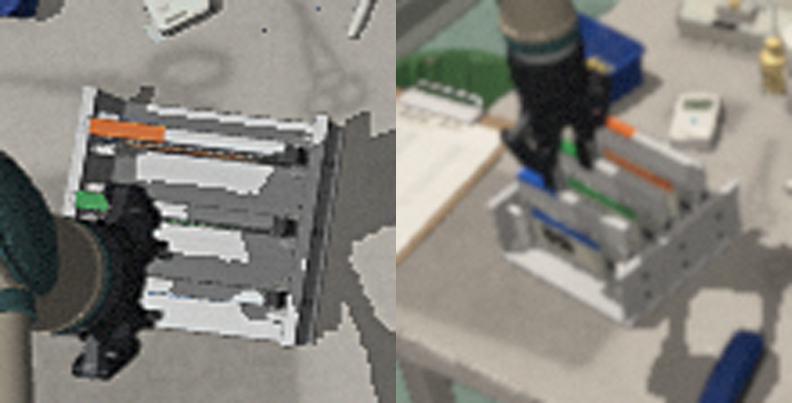

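The picture shows the gripper above the blue end of the rack, left finger near (545,185) and right finger near (578,150) in the scene half. I'll check those against projected fingertip positions.

```bash
python3 - <<'E'
from h import *
t=np.array([468.3,235.1,144.7]);r=down(83.83)
for n,o,dx in(("top",(80,150),0),("scene",(110,120),396)):
  f=lambda P:((proj(P,n)-o)*3.6+[dx,0]).round(0).tolist()
  print(n,"tips",f([t+r.apply([0,y,8-10]) for y in(-20,20)]),"cassette top ends",f(T(467.8,237,-5.9)([(0,80,113),(0,0,113),(0,-80,113)])))
import json;print(json.load(open("cmd.json"))[0])
plan([467.8,237,67],down(84.1),8,.45,[[468.2,235.3,144.9],down(83.85).as_quat()])
E
```

```text
top tips [[145.0, 309.0], [154.0, 255.0]] cassette top ends [[59.0, 272.0], [162.0, 284.0], [265.0, 296.0]]
scene tips [[552.0, 180.0], [580.0, 159.0]] cassette top ends [[515.0, 165.0], [569.0, 194.0], [625.0, 223.0]]
[467.8096407841264, 236.9960287063539, 145.00800000000012]
[[0.01, -0.004, 0.487, 0.0, 0.0, 0.0, 0.45], [0.01, -0.004, 0.487, 0.0, 0.0, 0.0, 0.45], [0.01, -0.003, 0.487, 0.0, 0.0, 0.0, 0.45], [0.01, -0.004, 0.487, 0.0, 0.0, 0.0, 0.45], [0.011, -0.003, 0.487, 0.0, 0.0, 0.0, 0.45], [0.01, -0.004, 0.487, 0.0, 0.0, 0.0, 0.45], [0.011, -0.003, 0.487, 0.0, 0.0, -0.001, 0.45], [0.01, -0.004, 0.486, 0.0, 0.0, 0.0, 0.45]]
max [0.011 0.004 0.487 0.    0.    0.001 0.45 ]
```

play_rows(steps=[[0, 0, 0.5, 0, 0, 0, 0.45], [0, 0, 0.5, 0, 0, 0, 0.45], [0, 0, 0.5, 0, 0, 0, 0.45], [0, 0, 0.5, 0, 0, 0, 0.45], [0, 0, 0.5, 0, 0, 0, 0.45], [0, 0, 0.5, 0, 0, 0, 0.45], [0, 0, 0.5, 0, 0, 0, 0.45], [0, 0, 0.4, 0, 0, 0, 0.45]])

```text
clock: 3.4
tool_pos: [467.5, 237.0, 66.0]
eef_rot: [-180.0, 0.0, 84.2]
force: [-0.1, 0.2, -0.9]
opening: 38.5
gripper_force: 0.0
```

play_rows(steps=[[0, 0, 0, 0, 0, 0, 0.45], [0, 0, 0, 0, 0, 0, 0.3], [0, 0, 0, 0, 0, 0, 0.2], [0, 0, 0, 0, 0, 0, 0.1], [0, 0, 0, 0, 0, 0, 0], [0, 0, 0, 0, 0, 0, 0], [0, 0, 0, 0, 0, 0, 0], [0, 0, 0, 0, 0, 0, 0]])

```text
clock: 4.2
tool_pos: [468.2, 237.2, 67.7]
eef_rot: [179.9, -0.0, 84.2]
force: [-0.3, -0.4, 5.2]
opening: 10.5
gripper_force: 97.9
```

play_rows(steps=[[0, 0, -0.2, 0, 0, 0, 0], [0, 0, -0.4, 0, 0, 0, 0], [0, 0, -0.7, 0, 0, 0, 0], [0, 0, -0.9, 0, 0, 0, 0], [0, 0, -1, 0, 0, 0, 0], [0, 0, -1, 0, 0, 0, 0], [0, 0, -1, 0, 0, 0, 0], [0, 0, -0.8, 0, 0, 0, 0]], grip_force=110)

```text
clock: 5.0
tool_pos: [467.7, 236.9, 188.1]
eef_rot: [180.0, -0.0, 84.2]
force: [-0.3, -0.2, -3.3]
opening: 11.0
gripper_force: 107.1
```

play_rows(steps=[[0, 0, -0.5, 0, 0, 0, 0], [0, 0, -0.5, 0, 0, 0, 0], [0, 0, 0, 0, 0, 0, 0]])

```text
clock: 5.3
tool_pos: [468.3, 237.2, 208.0]
eef_rot: [179.9, -0.1, 84.2]
force: [0.8, 0.5, -3.0]
opening: 10.4
gripper_force: 107.2
```

```bash
cat >> h.py <<'E'
ST=[498.55,-213.62,8.14]
Rs=R.from_euler('z',ST[2],degrees=True)*SR
TR=Rs*R.from_euler('xyz',[180,0,90],degrees=True)
def tcp(x,y,z): return T(*ST)(seat([(x,y,z+59)]))[0]     # TCP for cassette origin at seat x,y,z
def inseat(p): return SR.inv().apply(R.from_euler('z',-ST[2],degrees=True).apply(np.array(p)-[ST[0],ST[1],0])-[0,0,50])-[0,0,59]
E
python3 - <<'E'
from plant import status, imaging
from h import *
import cv2
s=status.state();print(s["clock"],s["tool_pos"],s["eef_rot"],s["force"],s["opening"])
a=imaging.capture("top")["img"];c=imaging.capture("scene")["img"]
t=a[150:262,80:190,::-1]; c=c[90:202,110:220,::-1]
f=lambda i:cv2.resize(i,None,fx=3.6,fy=3.6,interpolation=cv2.INTER_CUBIC)
cv2.imwrite("pics/lift.png",cv2.hconcat([f(t),f(c)]))
for n,o,dx in(("top",(80,150),0),("scene",(110,90),396)):
  q=lambda P:((proj(P,n)-o)*3.6+[dx,0]).round(0).tolist()
  z=s["tool_pos"][2]-59
  print(n,q(T(467.8,237,-5.9)([(0,80,z+105),(0,-80,z+105),(-6,-80,z),(-6,80,z)])))
print(tcp(-3,16,110),tcp(-3,16,30),TR.as_euler('xyz',degrees=True))
plan(tcp(-3,16,110),TR,40,0,[[467.8,237,67+140],down(84.1).as_quat()])
E
```

```text
5.3 [468.34546766 237.18070736 208.02695582] [ 1.79893993e+02 -5.20150277e-02  8.41551383e+01] [ 0.82272453  0.54112752 -3.00858293] 10.386548458875764
top [[-25.0, 264.0], [211.0, 292.0], [252.0, 303.0], [39.0, 278.0]]
scene [[490.0, 166.0], [606.0, 223.0], [616.0, 308.0], [505.0, 250.0]]
[ 577.36128808 -186.18451218  197.85829324] [ 537.76428612 -191.84820675  128.57626094] [-150.      0.     98.14]
[[-0.512, 0.191, 0.011, 0.004, -0.001, -0.002, 0], [-0.513, 0.188, 0.011, 0.004, 0.0, -0.002, 0], [-0.514, 0.184, 0.008, 0.004, -0.001, -0.002, 0], [-0.516, 0.181, 0.008, 0.004, 0.0, -0.002, 0], [-0.517, 0.178, 0.005, 0.004, -0.001, -0.002, 0], [-0.518, 0.175, 0.005, 0.004, 0.0, -0.002, 0], [-0.519, 0.172, 0.003, 0.004, -0.001, -0.002, 0], [-0.52, 0.168, 0.002, 0.004, 0.0, -0.002, 0]]
[[-0.521, 0.165, 0.0, 0.004, -0.001, -0.002, 0], [-0.522, 0.162, 0.0, 0.004, 0.0, -0.002, 0], [-0.523, 0.159, -0.002, 0.004, -0.001, -0.002, 0], [-0.524, 0.155, -0.003, 0.004, 0.0, -0.002, 0], [-0.525, 0.152, -0.005, 0.004, 0.0, -0.002, 0], [-0.526, 0.149, -0.007, 0.004, -0.001, -0.002, 0], [-0.527, 0.145,
[... 607 characters left out ...]
.001, -0.002, 0], [-0.537, 0.1, -0.017, 0.004, 0.0, -0.002, 0], [-0.538, 0.096, -0.018, 0.004, -0.001, -0.002, 0], [-0.538, 0.092, -0.017, 0.005, 0.0, -0.002, 0], [-0.539, 0.089, -0.019, 0.004, -0.001, -0.002, 0], [-0.54, 0.085, -0.018, 0.005, 0.0, -0.002, 0]]
[[-0.54, 0.082, -0.02, 0.004, -0.001, -0.002, 0], [-0.541, 0.078, -0.019, 0.005, 0.0, -0.001, 0], [-0.541, 0.076, -0.02, 0.004, -0.001, -0.002, 0], [-0.541, 0.072, -0.019, 0.005, 0.0, -0.001, 0], [-0.541, 0.07, -0.021, 0.004, -0.001, -0.002, 0], [-0.542, 0.067, -0.02, 0.005, 0.0, -0.001, 0], [-0.542, 0.064, -0.021, 0.004, -0.001, -0.002, 0], [-0.543, 0.061, -0.019, 0.005, 0.0, -0.001, 0]]
max [0.543 0.191 0.021 0.005 0.001 0.002 0.   ]
```

View pics/lift.png

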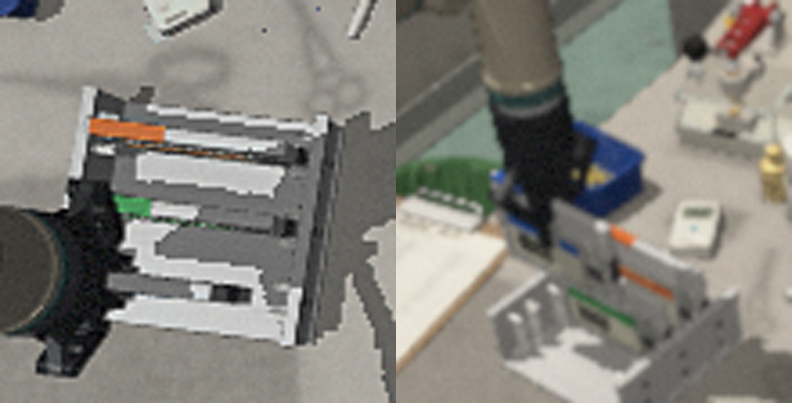

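The cassette hangs level and clear of the rack. In the scene half, its blue-banded label is at (570,245), facing the robot, and its top right corner at (610,225) matches the prediction. Next I'll carry it to the stand.

play_rows(steps=[[-0.512, 0.191, 0.011, 0.004, -0.001, -0.002, 0], [-0.513, 0.188, 0.011, 0.004, 0.0, -0.002, 0], [-0.514, 0.184, 0.008, 0.004, -0.001, -0.002, 0], [-0.516, 0.181, 0.008, 0.004, 0.0, -0.002, 0], [-0.517, 0.178, 0.005, 0.004, -0.001, -0.002, 0], [-0.518, 0.175, 0.005, 0.004, 0.0, -0.002, 0], [-0.519, 0.172, 0.003, 0.004, -0.001, -0.002, 0], [-0.52, 0.168, 0.002, 0.004, 0.0, -0.002, 0]])

```text
clock: 6.2
tool_pos: [490.1, 151.4, 205.0]
eef_rot: [-174.2, 0.6, 87.1]
force: [0.6, 0.3, -3.3]
opening: 11.2
gripper_force: 107.2
```

play_rows(steps=[[-0.521, 0.165, 0.0, 0.004, -0.001, -0.002, 0], [-0.522, 0.162, 0.0, 0.004, 0.0, -0.002, 0], [-0.523, 0.159, -0.002, 0.004, -0.001, -0.002, 0], [-0.524, 0.155, -0.003, 0.004, 0.0, -0.002, 0], [-0.525, 0.152, -0.005, 0.004, 0.0, -0.002, 0], [-0.526, 0.149, -0.007, 0.004, -0.001, -0.002, 0], [-0.527, 0.145, -0.007, 0.004, 0.0, -0.002, 0], [-0.528, 0.142, -0.009, 0.004, -0.001, -0.002, 0]])

```text
clock: 7.0
tool_pos: [512.1, 66.8, 203.3]
eef_rot: [-168.4, 0.8, 90.0]
force: [0.0, -0.2, -2.7]
opening: 10.6
gripper_force: 107.3
```

play_rows(steps=[[-0.529, 0.138, -0.009, 0.004, 0.0, -0.002, 0], [-0.529, 0.135, -0.01, 0.004, -0.001, -0.002, 0], [-0.53, 0.131, -0.01, 0.004, 0.0, -0.002, 0], [-0.531, 0.128, -0.012, 0.004, -0.001, -0.002, 0], [-0.532, 0.125, -0.012, 0.004, 0.0, -0.002, 0], [-0.533, 0.121, -0.013, 0.004, -0.001, -0.002, 0], [-0.534, 0.118, -0.013, 0.004, 0.0, -0.002, 0], [-0.534, 0.114, -0.015, 0.004, 0.0, -0.002, 0]])

```text
clock: 7.8
tool_pos: [534.1, -17.7, 201.4]
eef_rot: [-162.6, 0.6, 93.0]
force: [0.5, 0.7, -3.5]
opening: 10.4
gripper_force: 107.2
```

play_rows(steps=[[-0.535, 0.11, -0.016, 0.004, -0.001, -0.002, 0], [-0.536, 0.107, -0.016, 0.004, 0.0, -0.002, 0], [-0.536, 0.103, -0.017, 0.004, -0.001, -0.002, 0], [-0.537, 0.1, -0.017, 0.004, 0.0, -0.002, 0], [-0.538, 0.096, -0.018, 0.004, -0.001, -0.002, 0], [-0.538, 0.092, -0.017, 0.005, 0.0, -0.002, 0], [-0.539, 0.089, -0.019, 0.004, -0.001, -0.002, 0], [-0.54, 0.085, -0.018, 0.005, 0.0, -0.002, 0]])

```text
clock: 8.6
tool_pos: [556.0, -102.3, 199.6]
eef_rot: [-156.4, 0.3, 95.9]
force: [0.2, 0.7, -3.2]
opening: 10.7
gripper_force: 107.3
```

play_rows(steps=[[-0.54, 0.082, -0.02, 0.004, -0.001, -0.002, 0], [-0.541, 0.078, -0.019, 0.005, 0.0, -0.001, 0], [-0.541, 0.076, -0.02, 0.004, -0.001, -0.002, 0], [-0.541, 0.072, -0.019, 0.005, 0.0, -0.001, 0], [-0.541, 0.07, -0.021, 0.004, -0.001, -0.002, 0], [-0.542, 0.067, -0.02, 0.005, 0.0, -0.001, 0], [-0.542, 0.064, -0.021, 0.004, -0.001, -0.002, 0], [-0.543, 0.061, -0.019, 0.005, 0.0, -0.001, 0]])

```text
clock: 9.4
tool_pos: [578.0, -186.9, 197.8]
eef_rot: [-149.9, -0.0, 98.2]
force: [0.6, 0.8, -3.7]
opening: 10.6
gripper_force: 107.3
```

play_rows(steps=[[0, 0, 0, 0, 0, 0, 0], [0, 0, 0, 0, 0, 0, 0], [0, 0, 0, 0, 0, 0, 0]])

```text
clock: 9.7
tool_pos: [577.6, -185.6, 197.9]
eef_rot: [-150.0, -0.0, 98.1]
force: [0.4, -0.3, -2.5]
opening: 10.9
gripper_force: 107.3
```

```bash
python3 - <<'E'
from plant import status, imaging
from h import *
import cv2
s=status.state();print(s["clock"],s["tool_pos"],s["eef_rot"],s["force"],s["opening"],inseat(s["tool_pos"]),s["qpos"].round(1))
print("tilt err",(TR.inv()*R.from_euler('xyz',s["eef_rot"],degrees=True)).as_rotvec(degrees=True))
D={n:imaging.capture(n)["img"][:,:,::-1] for n in("top","scene")}
O={"top":(235,160),"scene":(225,150)};im=[]
for i,n in enumerate(D):
  o=O[n];c=cv2.resize(D[n][o[1]:o[1]+112,o[0]:o[0]+110],None,fx=3.6,fy=3.6,interpolation=cv2.INTER_CUBIC);im.append(c)
  x,y,z=inseat(s["tool_pos"])
  print(n,((proj(T(*ST)(seat([(x-6,y+80,z),(x-6,y-80,z),(x,y+80,z+105),(x,y-80,z+105)])),n)-o)*3.6+[396*i,0]).round(0).tolist())
cv2.imwrite("pics/over.png",cv2.hconcat(im))
E
```

```text
9.7 [ 577.61214206 -185.61430306  197.94287274] [-1.49982105e+02 -2.75760702e-02  9.81393014e+01] [ 0.43896379 -0.26608072 -2.51334944] 10.854140692855998 [ -2.75731205  16.52894528 110.23777994] [-17.2  35.6  65.7 -12.8 105.9 -25.9]
tilt err [ 0.01789475  0.02422884 -0.01318678]
top [[59.0, 167.0], [270.0, 139.0], [46.0, 73.0], [275.0, 44.0]]
scene [[472.0, 135.0], [627.0, 176.0], [492.0, 30.0], [650.0, 69.0]]
```

View pics/over.png

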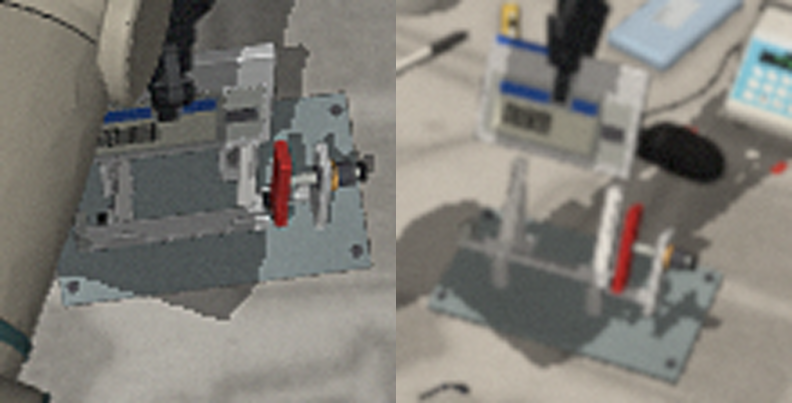

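The cassette is over the stand with its label outward, its corners matching predictions (scene half: lower right corner at (630,178), jaw at (628,250)). I'll lower it along the slope, a little off the rails.

play_rows(steps=[[0, -0.1, 0.4, 0, 0, 0, 0], [0, 0, 0.5, 0, 0, 0, 0], [0, 0, 0.5, 0, 0, 0, 0], [0, 0, 0.5, 0, 0, 0, 0], [0, 0, 0.5, 0, 0, 0, 0], [0, 0, 0.4, 0, 0, 0, 0], [0, 0, 0.4, 0, 0, 0, 0], [0, 0, 0.3, 0, 0, 0, 0]])

```text
clock: 10.6
tool_pos: [541.0, -191.3, 137.5]
eef_rot: [-150.0, -0.0, 98.1]
force: [-0.1, 0.4, -2.2]
opening: 11.0
gripper_force: 107.4
```

play_rows(steps=[[0, 0, 0, 0, 0, 0, 0], [0, 0, 0.1, 0, 0, 0, 0], [0, 0, 0.1, 0, 0, 0, 0], [0, 0, 0.1, 0, 0, 0, 0], [0, 0, 0.1, 0, 0, 0, 0], [0, 0, 0.1, 0, 0, 0, 0], [0, 0, 0, 0, 0, 0, 0]])

```text
clock: 11.3
tool_pos: [536.2, -191.9, 129.3]
eef_rot: [-150.0, -0.0, 98.1]
force: [-0.2, 0.8, -2.5]
opening: 10.8
gripper_force: 107.4
```

play_rows(steps=[[0, 0.05, 0, 0, 0, 0, 0], [0, 0.05, 0, 0, 0, 0, 0], [0, 0.05, 0, 0, 0, 0, 0], [0, 0, 0, 0, 0, 0, 0]])

```text
clock: 11.7
tool_pos: [539.0, -191.6, 128.1]
eef_rot: [-150.0, 0.0, 98.1]
force: [-0.4, 0.2, -2.5]
opening: 10.4
gripper_force: 107.4
```

play_rows(steps=[[0, 0.05, 0, 0, 0, 0, 0], [0, 0, 0, 0, 0, 0, 0]])

```text
clock: 11.9
tool_pos: [539.0, -191.6, 128.1]
eef_rot: [-149.9, 0.0, 98.1]
force: [-2.4, -0.7, -0.7]
opening: 10.8
gripper_force: 107.5
```

play_rows(steps=[[0, 0.05, 0, 0, 0, 0, 0], [0, 0, 0, 0, 0, 0, 0]])

```text
clock: 12.1
tool_pos: [539.1, -191.6, 128.0]
eef_rot: [-149.7, 0.0, 98.1]
force: [-5.1, -1.1, 2.4]
opening: 10.9
gripper_force: 107.7
```

play_rows(steps=[[-0.1, -0.07, 0, 0, 0, 0, 0], [-0.1, 0, 0, 0, 0, 0, 0], [0, 0, 0, 0, 0, 0, 0]])

```text
clock: 12.4
tool_pos: [539.4, -195.3, 127.7]
eef_rot: [-149.9, -0.1, 98.1]
force: [-5.7, 1.5, 0.9]
opening: 11.2
gripper_force: 107.6
```

play_rows(steps=[[-0.05, 0, 0, 0, 0, 0, 0], [-0.05, 0, 0, 0, 0, 0, 0], [0, 0, 0, 0, 0, 0, 0]])

```text
clock: 12.7
tool_pos: [539.6, -197.1, 127.7]
eef_rot: [-149.9, -0.1, 98.1]
force: [-5.9, 2.4, 0.6]
opening: 10.9
gripper_force: 107.6
```

play_rows(steps=[[-0.05, 0, 0, 0, 0, 0, 0], [0, 0, 0, 0, 0, 0, 0]])

```text
clock: 12.9
tool_pos: [539.7, -198.0, 127.7]
eef_rot: [-149.9, -0.1, 98.1]
force: [-5.0, 1.5, 0.1]
opening: 10.6
gripper_force: 107.6
```

play_rows(steps=[[-0.05, 0, 0, 0, 0, 0, 0], [0, 0, 0, 0, 0, 0, 0]])

```text
clock: 13.1
tool_pos: [539.8, -198.1, 127.7]
eef_rot: [-149.9, -0.2, 98.1]
force: [-5.8, 3.4, -0.1]
opening: 10.7
gripper_force: 107.7
```

play_rows(steps=[[0, -0.07, 0, 0, 0, 0, 0], [0, 0, 0, 0, 0, 0, 0]])

```text
clock: 13.3
tool_pos: [539.8, -198.3, 127.8]
eef_rot: [-150.1, -0.1, 98.1]
force: [-3.3, 5.2, -2.6]
opening: 10.9
gripper_force: 107.4
```

```bash
python3 - <<'E'
from plant import status
from h import *
s=status.state();print(s["force"],s["torque"],Rs.inv().apply(s["force"]+[0,0,2.6]),inseat(s["tool_pos"]),(TR.inv()*R.from_euler('xyz',s["eef_rot"],degrees=True)).as_rotvec(degrees=True))
print(inseat([539.7,-198,127.7]),inseat([539.1,-191.6,128]))
E
```

```text
[-3.32251174  5.19761671 -2.58069962] [ 0.67655143 -0.1227809  -0.53378411] [-2.2206951   5.61569327 -1.25983276] [-1.67195465  9.32210446 29.91143998] [-0.05469732  0.13993782 -0.04207175]
[-1.65673035  9.63610347 29.76371812] [-1.53632595 16.0565792  30.17964379]
```

play_rows(steps=[[-0.1, 0, 0, 0, 0, 0, 0], [-0.1, 0, 0, 0, 0, 0, 0], [-0.1, 0, 0, 0, 0, 0, 0], [-0.1, 0, 0, 0, 0, 0, 0], [-0.1, 0, 0, 0, 0, 0, 0], [-0.1, 0, 0, 0, 0, 0, 0], [0, 0, 0, 0, 0, 0, 0]])

```text
clock: 14.0
tool_pos: [541.4, -209.8, 127.8]
eef_rot: [-150.0, -0.2, 98.1]
force: [-2.0, 5.6, -1.7]
opening: 10.5
gripper_force: 107.5
```

```bash
cat > st.py <<'E'
from plant import status
from h import *
s=status.state();print("F seat",Rs.inv().apply(s["force"]+[0,0,2.6]).round(1),"T seat",Rs.inv().apply(s["torque"]).round(2),"pos",inseat(s["tool_pos"]).round(2),"rot",(TR.inv()*R.from_euler('xyz',s["eef_rot"],degrees=True)).as_rotvec(degrees=True).round(2),s["clock"])
E
python3 st.py
```

```text
F seat [-1.4  5.8  0.2] T seat [ 1.06 -0.14 -0.19] pos [-1.69 -2.29 29.9 ] rot [-0.03  0.2  -0.05] 14.0
```

play_rows(steps=[[-0.05, 0, 0.05, 0, 0, 0, 0], [0, 0, 0.05, 0, 0, 0, 0], [0, 0, 0.05, 0, 0, 0, 0], [0, 0, 0.05, 0, 0, 0, 0], [0, 0, 0.05, 0, 0, 0, 0], [0, 0, 0.05, 0, 0, 0, 0], [0, 0, 0, 0, 0, 0, 0]])

```text
clock: 14.7
tool_pos: [539.1, -211.1, 123.5]
eef_rot: [-150.1, -0.1, 98.1]
force: [-0.2, 5.7, 1.0]
opening: 11.0
gripper_force: 108.3
```

```bash
python3 st.py
```

```text
F seat [-1.3  5.7  3.4] T seat [ 1.    0.01 -0.15] pos [-1.69 -3.24 24.92] rot [-0.1   0.14 -0.05] 14.7
```

play_rows(steps=[[0, 0, 0.05, 0, 0, 0, 0], [0, 0, 0.05, 0, 0, 0, 0], [0, 0, 0, 0, 0, 0, 0]])

```text
clock: 15.0
tool_pos: [538.1, -211.2, 121.8]
eef_rot: [-150.1, -0.1, 98.1]
force: [-0.8, 6.8, 2.7]
opening: 11.1
gripper_force: 108.3
```

```bash
python3 st.py
```

```text
F seat [-2.5  6.9  4.7] T seat [ 1.02 -0.03 -0.11] pos [-1.66 -3.24 22.92] rot [-0.1   0.14 -0.05] 15.0
```

play_rows(steps=[[0, 0, 0.05, 0, 0, 0, 0], [0, 0, 0.05, 0, 0, 0, 0], [0, 0, 0.05, 0, 0, 0, 0], [0, 0, 0, 0, 0, 0, 0]])

```text
clock: 15.4
tool_pos: [536.6, -211.4, 119.2]
eef_rot: [-150.1, -0.1, 98.1]
force: [-0.1, 6.9, 1.8]
opening: 10.8
gripper_force: 108.3
```

```bash
python3 st.py
```

```text
F seat [-1.4  6.9  4.3] T seat [ 1.04 -0.03 -0.12] pos [-1.68 -3.24 19.94] rot [-0.11  0.14 -0.05] 15.4
```

play_rows(steps=[[0, 0, 0.05, 0, 0, 0, 0], [0, 0, 0.05, 0, 0, 0, 0], [0, 0, 0.05, 0, 0, 0, 0], [0, 0, 0, 0, 0, 0, 0]])

```text
clock: 15.8
tool_pos: [535.1, -211.7, 116.6]
eef_rot: [-150.1, -0.1, 98.1]
force: [-1.6, 7.0, 1.5]
opening: 10.7
gripper_force: 108.3
```

```bash
python3 st.py
```

```text
F seat [-2.5  7.2  3.3] T seat [ 0.98 -0.04 -0.12] pos [-1.68 -3.26 16.91] rot [-0.1   0.15 -0.04] 15.8
```

play_rows(steps=[[0, 0, 0.05, 0, 0, 0, 0], [0, 0, 0.05, 0, 0, 0, 0], [0, 0, 0.05, 0, 0, 0, 0], [0, 0, 0, 0, 0, 0, 0]])

```text
clock: 16.2
tool_pos: [533.7, -211.9, 114.0]
eef_rot: [-150.1, -0.1, 98.1]
force: [-1.2, 6.8, 1.8]
opening: 11.2
gripper_force: 108.3
```

```bash
python3 st.py
```

```text
F seat [-2.4  6.9  3.7] T seat [ 1.05 -0.05 -0.12] pos [-1.68 -3.24 13.9 ] rot [-0.1   0.14 -0.04] 16.2
```

play_rows(steps=[[0, 0, 0.05, 0, 0, 0, 0], [0, 0, 0.05, 0, 0, 0, 0], [0, 0, 0.05, 0, 0, 0, 0], [0, 0, 0, 0, 0, 0, 0]])

```text
clock: 16.6
tool_pos: [532.2, -212.1, 111.4]
eef_rot: [-150.1, -0.1, 98.1]
force: [-0.9, 6.1, 2.2]
opening: 10.8
gripper_force: 108.3
```

```bash
python3 st.py
```

```text
F seat [-2.5  6.1  4.2] T seat [ 1.02 -0.04 -0.15] pos [-1.68 -3.25 10.91] rot [-0.1   0.14 -0.04] 16.6
```

play_rows(steps=[[0, 0, 0.05, 0, 0, 0, 0], [0, 0, 0.05, 0, 0, 0, 0], [0, 0, 0, 0, 0, 0, 0]])

```text
clock: 16.9
tool_pos: [532.1, -212.1, 111.2]
eef_rot: [-150.2, -0.1, 98.1]
force: [3.0, 7.9, 8.3]
opening: 10.5
gripper_force: 109.3
```

```bash
python3 st.py
```

```text
F seat [-1.9  7.4 11.5] T seat [ 1.21  0.32 -0.15] pos [-1.66 -3.27 10.66] rot [-0.22  0.1  -0.02] 16.9
```

```bash
python3 - <<'E'
from plant import status, imaging
from h import *
import cv2
O={"top":(245,185),"scene":(228,175)};im=[];k=5
x,y,z=-.5,-2.7,10.7
for i,n in enumerate(O):
  o=O[n];c=cv2.resize(imaging.capture(n)["img"][:,:,::-1][o[1]:o[1]+75,o[0]:o[0]+80],None,fx=k,fy=k,interpolation=cv2.INTER_CUBIC);im.append(c)
  print(n,((proj(T(*ST)(seat([(x-6,y+80,z),(x-6,y-80,z),(x,y+80,z+105),(x,y-80,z+105),(-6,80,16),(-6,80,26.7)])),n)-o)*k+[400*i,0]).round(0).tolist())
cv2.imwrite("pics/down.png",cv2.resize(cv2.hconcat(im),None,fx=1,fy=1))
E
```

```text
top [[77.0, 197.0], [350.0, 161.0], [65.0, 84.0], [358.0, 46.0], [72.0, 192.0], [71.0, 182.0]]
scene [[492.0, 202.0], [705.0, 262.0], [521.0, 59.0], [737.0, 117.0], [490.0, 193.0], [493.0, 179.0]]
```

View pics/down.png

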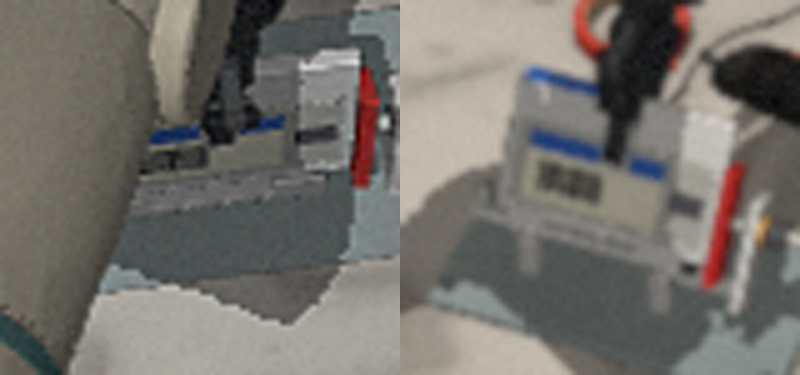

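The cassette is down behind the lips, level with the ledge. Its left end at (508,200) is just inside the stop at (488,190), and its right end presses the red jaw at (722,225). I'll ease it back to the stop, then release.

play_rows(steps=[[0.05, 0, -0.02, 0, 0, 0, 0], [0.05, 0, 0, 0, 0, 0, 0], [0, 0, 0, 0, 0, 0, 0]])

```text
clock: 17.3
tool_pos: [532.1, -212.1, 111.2]
eef_rot: [-150.2, 0.1, 98.2]
force: [1.9, 2.9, 6.4]
opening: 11.0
gripper_force: 108.8
```

```bash
python3 st.py
```

```text
F seat [-2.6  2.6  8.9] T seat [ 0.75  0.22 -0.03] pos [-1.65 -3.23 10.68] rot [-0.21 -0.09  0.03] 17.3
```

play_rows(steps=[[0.05, 0, 0, 0, 0, 0, 0], [0, 0, 0, 0, 0, 0, 0]])

```text
clock: 17.5
tool_pos: [532.1, -211.9, 111.2]
eef_rot: [-150.2, 0.2, 98.2]
force: [1.7, 1.1, 4.2]
opening: 10.6
gripper_force: 108.7
```

```bash
python3 st.py
```

```text
F seat [-1.8  0.8  6.8] T seat [ 0.46  0.23 -0.05] pos [-1.64 -3.06 10.7 ] rot [-0.22 -0.17  0.06] 17.5
```

play_rows(steps=[[0.05, 0, -0.03, 0, 0, 0, 0], [0.05, 0, 0, 0, 0, 0, 0], [0, 0, 0, 0, 0, 0, 0]])

```text
clock: 17.8
tool_pos: [531.8, -210.0, 111.2]
eef_rot: [-150.2, 0.2, 98.2]
force: [2.3, 0.0, 6.1]
opening: 10.7
gripper_force: 108.8
```

```bash
python3 st.py
```

```text
F seat [-2.4 -0.3  8.7] T seat [ 0.32  0.05 -0.04] pos [-1.65 -1.13 10.68] rot [-0.19 -0.17  0.06] 17.8
```

play_rows(steps=[[0.05, 0, 0, 0, 0, 0, 0], [0, 0, 0, 0, 0, 0, 0]])

```text
clock: 18.0
tool_pos: [531.7, -209.3, 111.2]
eef_rot: [-150.2, 0.2, 98.2]
force: [2.4, -1.1, 5.6]
opening: 10.7
gripper_force: 108.8
```

```bash
python3 st.py
```

```text
F seat [-2.1 -1.4  8.2] T seat [ 0.2   0.09 -0.05] pos [-1.65 -0.43 10.69] rot [-0.19 -0.2   0.07] 18.0
```

play_rows(steps=[[0.025, 0, 0, 0, 0, 0, 0], [0, 0, 0, 0, 0, 0, 0]])

```text
clock: 18.2
tool_pos: [531.7, -209.3, 111.2]
eef_rot: [-150.2, 0.2, 98.2]
force: [2.3, -1.8, 4.8]
opening: 10.4
gripper_force: 108.8
```

```bash
python3 st.py
```

```text
F seat [-1.9 -2.1  7.4] T seat [0.09 0.01 0.03] pos [-1.64 -0.42 10.71] rot [-0.2  -0.24  0.07] 18.2
```

play_rows(steps=[[0, 0, 0, 0, 0, 0, 0.16], [0, 0, 0, 0, 0, 0, 0.2], [0, 0, 0, 0, 0, 0, 0.25], [0, 0, 0, 0, 0, 0, 0.3], [0, 0, 0, 0, 0, 0, 0.35], [0, 0, 0, 0, 0, 0, 0.35]])

```text
clock: 18.8
tool_pos: [530.0, -207.5, 110.1]
eef_rot: [-150.0, 0.0, 98.1]
force: [0.0, 0.4, -0.3]
opening: 30.0
gripper_force: 0.0
```

```bash
python3 st.py
```

```text
F seat [-1.1  0.4  2. ] T seat [ 0.06 -0.22  0.02] pos [-2.38  1.6   9.06] rot [0.02 0.   0.  ] 18.8
```

play_rows(steps=[[0, 0, -0.2, 0, 0, 0, 0.35], [0, 0, -0.4, 0, 0, 0, 0.35], [0, 0, -0.6, 0, 0, 0, 0.35], [0, 0, -0.8, 0, 0, 0, 0.35], [0, 0, -1, 0, 0, 0, 0.35], [0, 0, -1, 0, 0, 0, 0.35], [0, 0, -1, 0, 0, 0, 0.35], [0, 0, -1, 0, 0, 0, 0.35]])

```text
clock: 19.6
tool_pos: [590.3, -198.9, 216.0]
eef_rot: [-150.1, 0.0, 98.1]
force: [0.4, 0.0, 1.3]
opening: 30.2
gripper_force: 0.0
```

play_rows(steps=[[0, 0, -1, 0, 0, 0, 0.35], [0, 0, -1, 0, 0, 0, 0.35], [0, 0, -0.5, 0, 0, 0, 0.35], [0, 0, 0, 0, 0, 0, 0.35], [0, 0, 0, 0, 0, 0, 0.35]])

```text
clock: 20.1
tool_pos: [614.3, -195.4, 257.7]
eef_rot: [-150.0, 0.0, 98.1]
force: [-1.4, 0.1, 1.1]
opening: 30.2
gripper_force: 0.0
```

```bash
python3 - <<'E'
from plant import status, imaging
from h import *
import cv2
print(status.state()["force"])
O={"top":(245,185),"scene":(228,175)};im=[];k=5
x,y,z=0,0,10.7
for i,n in enumerate(O):
  o=O[n];c=cv2.resize(imaging.capture(n)["img"][:,:,::-1][o[1]:o[1]+75,o[0]:o[0]+80],None,fx=k,fy=k,interpolation=cv2.INTER_CUBIC);im.append(c)
  print(n,((proj(T(*ST)(seat([(x-6,y+80,z),(x-6,y-80,z),(x,y+80,z+105),(x,y-80,z+105),(-6,80,26.7)])),n)-o)*k+[400*i,0]).round(0).tolist())
cv2.imwrite("pics/end.png",cv2.hconcat(im))
E
```

```text
[-1.40557994  0.13347389  1.10010339]
top [[73.0, 197.0], [346.0, 161.0], [60.0, 84.0], [353.0, 46.0], [71.0, 182.0]]
scene [[489.0, 200.0], [701.0, 261.0], [517.0, 58.0], [733.0, 116.0], [493.0, 179.0]]
```

View pics/end.png

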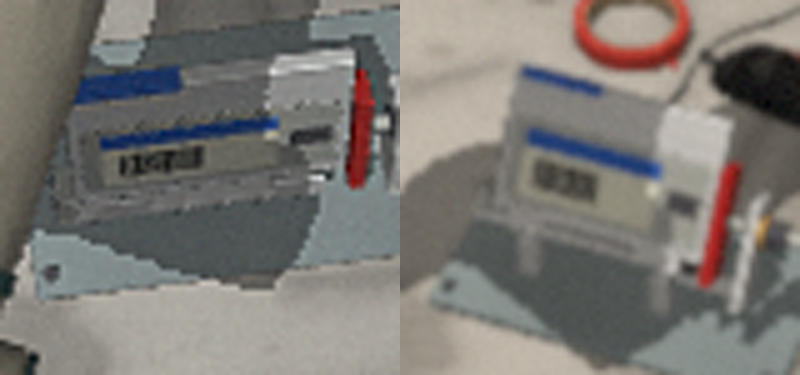

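The cassette stands released, label outward, its bottom edge behind the lips. Its left end is at the stop near (490,195) and its right end is against the red jaw at (715,235), which has sprung back about 2 mm. The hand is clear, so I'm handing in.

```bash
python3 -c "
from plant import bot
print(bot.sign_off())"
```

```text
the job is handed in; nothing more can be done
None
```

The job is handed in, with no verdict returned: the blue cassette is released on the stand, label outward and apparently down on the ledge (felt at about 11 mm up the slope), gripped between the stop and the red jaw.

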